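Unbolt the sample carrier and push its lid back

TASK

The sample carrier on the bench is shut: a slide bolt keeps its lid from sliding, and a spring safety catch locks the bolt. Press the catch plate down with one fingertip and keep it down while the other fingertip pushes the bolt's upright tab to the left, out of the lid's keeper, as far as it goes; then let the catch spring up so that its tooth drops into the second notch and locks the bolt open, and push the lid away from the robot by its bar until it is fully open. Only press and push: pinch and pick up nothing, and leave the bottles in the carrier and the things beside it standing where they are.

Things in the scene. Friction and masses are not known exactly. Their poses are not given: they have to be found in the camera images.
- carrier: Sample carrier: grey steel box, black corner guards, 150 (x) x 240 (y) x 87 mm, fixed on the bench. Origin: centre of its underside, x away from the robot, y left, z up; turned up to 0.25 rad. Offsets below are in this frame, mm, all shut. Right part (y -107 to -6): bottles under the sliding lid; left part: dark steel deck, level with the lid (z 87). Carrying handle on the front face. Highest point z 129.
- catch_plate (a point): Centre of the catch plate's upper face, (-27, 52, 114), moves with it. Ribbed steel plate 32 (x) x 72 (y) mm on the near half of the deck: x -42 to -10, y 16 to 88, level at rest. Pressed down it tips outward about the pin behind it and lifts its tooth out of the bolt's notch. A fingertip may slide along it in y while pressing.
- catch_pin (a point): Middle of the catch's pin, which runs along y, at (0, 52, 104). On the left end of the rocker (y 85 to 92, z up to 113) an arm reaches from the pin over the bolt and carries the tooth. Nothing stands above z 114 between plate and bolt tab.
- catch (a joint): Turn of the catch, rad: 0 = up, tooth in a notch, bolt locked; bolt free above 0.15; stop at 0.24 (plate then 6.5 mm lower at its centre line, 4 mm at 17 mm from the pin). Spring return: 2 N at the plate's centre line to start it, 5 to 6 N at the stop, more nearer the pin. Let go with the bolt part way, the tooth rides on top of the bolt at about 0.13.
- bolt_tab (a point): Middle of the top edge of the bolt tab's right-hand (-y) face, the one to push, at (28, 48.5, 129), moves with the bolt. Upright steel tab 30 (x) x 7 (y) mm, x 13 to 43, z 103 to 129, on a flat bar along y, 14 mm wide, top at z 103. To the right of the tab 33 mm of bar lie open, up to a guide strap (y 3 to 15, top at z 106.5). Its centre line is 55 mm behind the catch plate's.
- bolt (a joint): Withdrawal of the bolt along the carrier's +y (left), m: 0 = shut, nose in the lid's keeper; 0.0265 = stop, fully withdrawn. With the tooth in a notch it moves only about 1.5 mm. The second notch lies under the tooth from 0.0235 to the stop. Friction about 1.5 N; it stays where it is left.
- push_bar (a point): Middle of the top edge of the near (-x) face, the one to push, of the lid's bar, at (-48, -60, 105), moves with the lid. Upright aluminium ridge 6 (x) x 64 (y) mm, 18 mm high above the lid. In front of it lie 25 mm of flat lid (z 87). Push its near face only; gripping it from behind counts as a pinch.
- lid (a joint): Travel of the lid along the carrier's +x (away from the robot), m: 0 = shut, 0.075 = stop, fully open, its far half overhanging the box. Friction about 1.5 N; it stays where it is left. The keeper, an arch 20 mm high on its left edge at (28, -18), lets it move only 1.5 mm until the bolt is withdrawn by 0.014.
- sample_1: White sample bottle with a screw cap, 34 mm across, 68 mm high, in the compartment's front left cell under the lid. Origin: centre of the underside. To be left alone.
- sample_2: The same kind of bottle, in the front right cell under the lid. To be left alone.
- sample_6: The same kind of bottle, in the middle left cell under the lid. To be left alone.
- sample_4: Larger white sample bottle, 42 mm across, 85 mm high, standing on the bench at the right of the carrier. Origin: centre of the underside. To be left alone.
- beaker_100: Small glass beaker, 55 mm across, 70 mm high, on the bench at the right of the carrier. Origin: centre of the underside. To be left alone.
- stopwatch: Round black stopwatch, 82 x 58 x 16 mm, lying on the bench at the left of the carrier. Origin: centre of the underside. To be left alone.

How it is judged:
On the way, in this order (a step that is already met when the one before it is completed fails the run):
1. the fingers hold the catch plate down and, at the same time, push the bolt (first part of its way, 4 to 17 mm) (contact force between the fingers and catch above 0.8 N and contact force between the fingers and bolt above 0.3 N and value of joint catch above 0.12 rad and value of joint bolt between 0.004 and 0.017 m), for 0.05 s.
2. still holding the catch plate down, the fingers push the bolt over the last part of its way (beyond 18 mm) (contact force between the fingers and catch above 0.8 N and contact force between the fingers and bolt above 0.3 N and value of joint catch above 0.12 rad and value of joint bolt between 0.018 and 0.03 m), for 0.05 s.
3. the bolt is fully withdrawn, the catch is let go and its tooth has dropped into the second notch, the lid still shut (value of joint bolt above 0.0225 m and value of joint catch below 0.05 rad and contact force between the fingers and catch below 0.1 N and value of joint lid below 0.02 m), for 0.2 s.
At the end, for the whole second after the job is handed in: The lid is open (70 of its 75 mm or more) and at rest, the bolt is withdrawn (22.5 mm or more of 26.5) with the catch up and its tooth in the second notch (catch below 0.05 rad), and every bottle, the beaker and the stopwatch stand upright within 15 mm of where they were (value of joint bolt above 0.0225 m and value of joint catch below 0.05 rad and value of joint lid above 0.07 m and velocity of joint lid below 0.005 m/s and distance of each of sample_1, sample_2, sample_6, sample_4, beaker_100, stopwatch from where it was at the start of the episode below 0.015 m and angle between each of sample_1, sample_2, sample_6, sample_4, beaker_100, stopwatch's own z axis and vertical below 0.2 rad); the robot touches nothing.
It fails at once if the lid's bar is pinched or gripped from behind instead of pushed (contact force between the fingers and lid_c4 above 3 N).
It fails at once if a bottle in the carrier is lifted or shoved (distance of any of sample_1, sample_2, sample_6 from where it was at the start of the episode above 0.015 m).
It fails at once if a thing beside the carrier is picked up, shoved or knocked over (distance of any of sample_4, beaker_100, stopwatch from where it was at the start of the episode above 0.015 m).
It also fails if it takes over 50 s, if anything falls off the work surface, if the arm or the gripper's body presses on something with over 40 N, if the wrist force passes 120 N, or if a joint passes its speed limit or range.

ROBOT

A 6-joint arm with a two-finger parallel gripper is mounted at the origin on a cart in front of the work surface, level with it; the furniture and walls round the work are solid. World frame = base frame: x ahead of the robot, y to its left, z up, the work surface at z = 0. Lengths are in m, angles in rad, forces in N, time in s.
With the tool pointing down it reaches from about 0.275 to 0.775 m from the base axis. Payload 14.6 kg.
Tool frame: the origin (TCP) lies where the fingers leave the gripper's body, on its centre line; the fingertips stand 73 mm ahead of it and the grasp point (between the pads) lies 54 mm ahead of it; y points along the fingers, x is the direction in which the jaws open and shut, and the axes are right-handed (so a half turn about y gives the same grasp; the last joint's range is limited). The gripper opens to 85 mm and grips with 20 to 120 N. Pads are 22 mm wide; open, the fingers measure 114 mm over their backs; the gripper's body (76 mm by 85 mm) begins 54 mm behind the grasp point. The pads swing forward as they close: fully open they stand 13 mm farther back than shut.
Start: joints at [-1.413, 0.263, -0.048, 1.259, 0, 1.415], TCP at [0.162, -0.5, 0.304] pointing down, gripper open.
Joint ranges: [-2.65, 2.65], [-0.89, 1.7], [-1.18, 1.37], [-2.13, 2.11], [-1.35, 1.29], [-3.14, 3.14]. Speed limits (rad/s): [1.89, 1.89, 2.57, 2.79, 3.14, 3.14].

INTERFACE

Orientations are given as [roll, pitch, yaw] about the fixed x, y, z axes, in that order (R = Rz(yaw) Ry(pitch) Rx(roll)).
In Python, from workcell import monitor, snapshot, robot gives the robot as it stands.
- The arm moves only by the tool carry_out, never from a script. Its argument "deltas" is a list of rows, each an object of numbers: "fingers": the opening, from -1 (shut) to 1 (fully open); "x", "y", "z": the shift along the tool's x, y, z in units of 5 cm (1.0 is 5 cm); "ax", "ay", "az": the turn, a rotation vector about the tool's x, y, z in units of 8 degrees (1.0 is 8 degrees). In form: [{"fingers": .., "x": .., "y": .., "z": .., "ax": .., "ay": .., "az": ..}, ...]. A call has 1 to 5 rows; each row shifts and turns the commanded pose from where the row before left it, along the tool's axes as they then stand; what a row does not reach is not made up. A row lasts 1/10 s, in which the tool goes at most 50 mm and 8.59 degrees, less where a joint would pass 70% of its speed; a pose out of reach is approached as far as the arm can. A call with a number of a shift or a turn outside -1 to 1 is refused whole. A call with a gripper value outside its range is refused whole. The fingers move at their own pace and stop on an object; "grip_force" is the grip in N (left out, the last holds). Time passes only in rows, so rows that do not move let the fingers close. It gives the time, the measured TCP pose, the force and the opening at its end, in the units of the state.
- monitor.get_state(): the state, without advancing time (a new reading comes with each control period).
- snapshot(name): name is "scene" or "top" or "wrist"; returns a dict with "frame" (384x512x3 uint8, red, green, blue), "K" (3x3 intrinsics, pixels), "world_from_camera" (4x4, takes a point from camera to world coordinates); the wrist camera has in their place "hand_eye" (4x4, takes a point from camera to tool coordinates, whose origin is the TCP and whose axes are the tool frame's). Camera axes: x right, y down, z forward; pixel columns grow to the right and rows downward; lengths in m; the calibration is good to about 2 mm. The wrist camera is an equidistant fisheye: a pixel r from the principal point sees the ray r / f radians off the axis. A picture is of the moment at which its call begins: read the wrist's pose just before it. There is no depth.
- robot.close_job(): hands the job in, once; it reports no verdict.
The state is a dict: "clock": time; "joint_positions": joint angles; "dq": joint speeds; "tau": joint torques, N m; "ee_pos": TCP position; "ee_rot": TCP orientation; "ft_force": force on the tool from outside, world axes, zero at the start; "torque": the same for the moment, N m; "gripper_width": finger opening in m.
Only numpy, scipy, OpenCV 4.12 (cv2) and the standard library are available. Lean on these libraries where they do the work, as an engineer would, in place of code of your own. Each camera call takes 0.05 s, during which the arm holds its last target.

## Working session

There is one attempt and no reset: what is moved stays moved. The work goes in short steps, Python scripts to look and compute and a tool call to move; the robot and the scene stay as the last step left them, time stands still between calls to the robot, and variables do not carry over. Pictures are saved under pics/ and viewed, and the job is handed in when it is done.

Besides the shell and the picture viewer there is one more tool, called after "Call:" as name(argument=value, ...) on one line, values as JSON. carry_out: Moves the arm, as the interface text tells. Its arguments: {"type":"object","properties":{"deltas":{"type":"array","items":{"type":"object","properties":{"fingers":{"type":"number"},"x":{"type":"number","minimum":-1,"maximum":1},"y":{"type":"number","minimum":-1,"maximum":1},"z":{"type":"number","minimum":-1,"maximum":1},"ax":{"type":"number","minimum":-1,"maximum":1},"ay":{"type":"number","minimum":-1,"maximum":1},"az":{"type":"number","minimum":-1,"maximum":1}}}},"grip_force":{"type":"number"}},"required":["deltas"]}

```bash
mkdir -p pics; ls
python3 - <<'E'
from workcell import monitor, snapshot, robot
import cv2, numpy as np
s=monitor.get_state()
for k,v in s.items(): print(k,np.round(v,4))
for n in ["scene","top"]:
    d=snapshot(n); cv2.imwrite(f"pics/{n}0.png",d["frame"][:,:,::-1]); print(n,d["K"].tolist(),np.round(d["world_from_camera"],4).tolist())
    np.savez(f"{n}0.npz",**d)
E
```

```text
pics
clock 0.0
joint_positions [-1.4133  0.2635 -0.0489  1.2594  0.      1.4155]
dq [ 0.0014 -0.0006  0.0008  0.0005 -0.0001 -0.0007]
tau [-1.00000e-04 -6.37605e+01  3.84564e+01  1.36000e-02 -3.00000e-04
  0.00000e+00]
ee_pos [ 0.1615 -0.4993  0.3034]
ee_rot [-1.5706e+00  1.1000e-03 -1.2580e+00]
ft_force [-0.1169  0.3161  0.0902]
torque [0.0052 0.0195 0.006 ]
gripper_width 0.0852
scene [[459.34255017547895, 0.0, 262.66861161612024], [0.0, 459.34255017547895, 191.4838823125432], [0.0, 0.0, 1.0]] [[0.8448, -0.2634, 0.4657, -0.0048], [-0.5348, -0.4379, 0.7226, -1.1367], [0.0136, -0.8596, -0.5108, 0.7672], [0.0, 0.0, 0.0, 1.0]]
top [[476.85980697326966, 0.0, 260.9345303467726], [0.0, 476.85980697326966, 188.58540629162175], [0.0, 0.0, 1.0]] [[-0.0149, -0.9956, 0.0925, 0.4944], [-0.9997, 0.0169, 0.0202, -0.2152], [-0.0216, -0.0921, -0.9955, 1.1628], [0.0, 0.0, 0.0, 1.0]]
```

View pics/scene0.png

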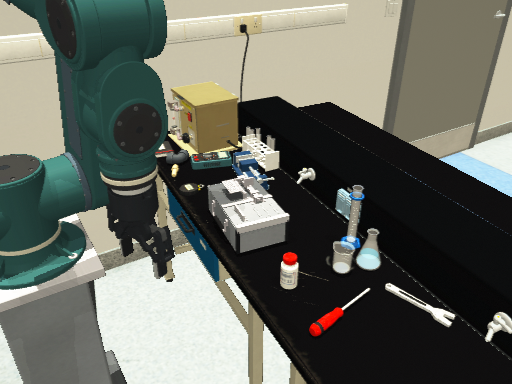

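View pics/top0.png

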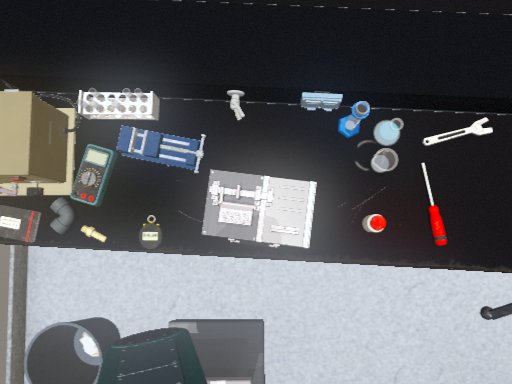

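Run:
```python
import cv2
a=cv2.imread("pics/top0.png")[160:256,195:325]; cv2.imwrite("pics/topc.png",cv2.resize(a,None,fx=6,fy=6,interpolation=cv2.INTER_CUBIC))
a=cv2.imread("pics/scene0.png")[165:255,195:300]; cv2.imwrite("pics/scenec.png",cv2.resize(a,None,fx=6,fy=6,interpolation=cv2.INTER_CUBIC))
```

```text
(no output)
```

View pics/topc.png

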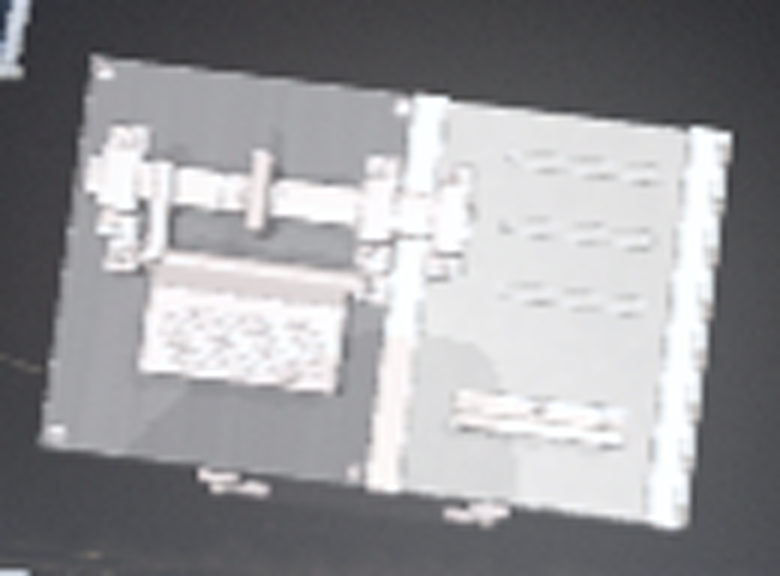

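View pics/scenec.png

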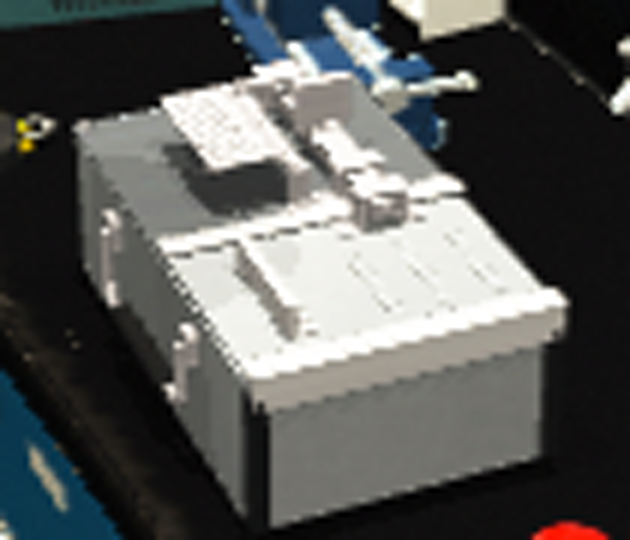

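```bash
cat > h.py <<'E'
import numpy as np
from scipy.optimize import least_squares
def proj(d,P):
    T=np.linalg.inv(d["world_from_camera"]); p=P@T[:3,:3].T+T[:3,3]; q=p@d["K"].T; return q[:,:2]/q[:,2:]
def c2w(v,P):
    c,s=np.cos(v[2]),np.sin(v[2]); P=np.atleast_2d(np.array(P,float))
    return np.c_[v[0]+c*P[:,0]-s*P[:,1], v[1]+s*P[:,0]+c*P[:,1], P[:,2]]
E
python3 - <<'E'
from h import *
top=np.load("top0.npz"); sc=np.load("scene0.npz")
T=[((75,120,87),(95,58)),((-75,120,87),(42,443)),((-75,-120,87),(685,525)),((75,-120,87),(730,133)),
((-42,88,114),(138,370)),((-42,16,114),(335,393)),((-10,16,114),(350,295)),
((43,55.5,129),(252,150)),((43,48.5,129),(272,152)),((13,48.5,129),(266,228)),((13,55.5,129),(246,226))]
S=[((-75,120,87),(78,128)),((-75,-120,87),(250,380)),((75,-120,87),(565,298)),((-42,16,114),(213,168)),((-42,88,114),(162,97)),((13,48.5,129),(297,85)),((43,48.5,129),(350,72))]
def prep(L,ox,oy): return np.array([a for a,b in L])/1e3, (np.array([b for a,b in L],float)+.5)/6-.5+[ox,oy]
Tp,Ti=prep(T,195,160);Sp,Si=prep(S,195,165)
f1=lambda v:(proj(top,c2w(v,Tp))-Ti).ravel()
f2=lambda v:(proj(sc,c2w(v,Sp))-Si).ravel()
for nm,f in (("top",f1),("scene",f2),("both",lambda v:np.r_[f1(v),f2(v)])):
    r=least_squares(f,[.48,-.2,-.1],loss="soft_l1"); print(nm,np.round(r.x,4)); print(np.round(f(r.x).reshape(-1,2),1).tolist())
v=r.x
for n,P in dict(plate=(-.027,.052,.114),tab=(.028,.0485,.129),bar=(-.048,-.06,.105)).items(): print(n,np.round(c2w(v,P),4))
E
```

```text
top [ 0.5512 -0.1905 -0.1382]
[[1.4, -0.7], [1.4, 0.7], [0.3, 0.3], [0.4, -0.6], [0.0, -0.2], [-0.4, -0.0], [-1.0, 1.8], [0.1, -0.7], [-0.1, -0.6], [-0.8, 0.4], [-0.7, 0.3]]
scene [ 0.5504 -0.1899 -0.1475]
[[-0.3, -0.5], [0.3, 0.9], [0.4, 1.9], [-0.3, -0.6], [-0.4, -0.5], [-0.3, -0.5], [0.6, -0.2]]
both [ 0.5509 -0.1904 -0.1411]
[[1.4, -0.7], [1.2, 0.7], [0.1, 0.6], [0.4, -0.3], [-0.1, -0.2], [-0.5, 0.1], [-1.1, 1.9], [0.1, -0.6], [-0.1, -0.5], [-0.9, 0.4], [-0.7, 0.4], [-0.3, -0.4], [0.9, 1.0], [0.9, 1.8], [-0.0, -0.5], [-0.4, -0.4], [-0.1, -0.4], [0.7, -0.2]]
plate [[ 0.5315 -0.1351  0.114 ]]
tab [[ 0.5855 -0.1463  0.129 ]]
bar [[ 0.495 -0.243  0.105]]
```

Call:
carry_out(deltas=[{"ay": -1,"fingers": 0.13},{"ay": -1,"fingers": 0.13},{"ay": -1,"fingers": 0.13},{"ay": -1,"fingers": 0.13},{"ay": -1,"fingers": 0.13}])

```text
invalid input at $.deltas[0]: expected keys fingers, x, y, z, ax, ay, az
```

Call:
carry_out(deltas=[{"ay": -1,"fingers": 0.13},{"ay": -1,"fingers": 0.13},{"ay": -1,"fingers": 0.13},{"fingers": 0.13}])

```text
invalid input at $.deltas[0]: expected keys fingers, x, y, z, ax, ay, az
```

Call:
carry_out(deltas=[{"fingers": 0.13,"x": 0,"y": 0,"z": 0,"ax": 0,"ay": -1,"az": 0},{"fingers": 0.13,"x": 0,"y": 0,"z": 0,"ax": 0,"ay": -1,"az": 0},{"fingers": 0.13,"x": 0,"y": 0,"z": 0,"ax": 0,"ay": -1,"az": 0},{"fingers": 0.13,"x": 0,"y": 0,"z": 0,"ax": 0,"ay": -1,"az": 0},{"fingers": 0.13,"x": 0,"y": 0,"z": 0,"ax": 0,"ay": -1,"az": 0}])

```text
clock: 0.6
ee_pos: [0.1615, -0.4994, 0.3036]
ee_rot: [-1.57, 0.0, -0.554]
ft_force: [0.6, -0.2, 0.1]
gripper_width: 0.0486
```

Call:
carry_out(deltas=[{"fingers": 0.13,"x": 0,"y": 0,"z": 0,"ax": 0,"ay": -1,"az": 0},{"fingers": 0.13,"x": 0,"y": 0,"z": 0,"ax": 0,"ay": -1,"az": 0},{"fingers": 0.13,"x": 0,"y": 0,"z": 0,"ax": 0,"ay": -1,"az": 0},{"fingers": 0.13,"x": 0,"y": 0,"z": 0,"ax": 0,"ay": 0,"az": 0}])

```text
clock: 1.0
ee_pos: [0.1615, -0.4994, 0.3036]
ee_rot: [-1.57, 0.0, -0.139]
ft_force: [-0.3, -0.0, 0.1]
gripper_width: 0.0486
```

Call:
carry_out(deltas=[{"fingers": 0.13,"x": 0.6,"y": 0,"z": 0.7,"ax": 0,"ay": 0,"az": 0},{"fingers": 0.13,"x": 0.6,"y": 0,"z": 0.7,"ax": 0,"ay": 0,"az": 0},{"fingers": 0.13,"x": 0.6,"y": 0,"z": 0.7,"ax": 0,"ay": 0,"az": 0},{"fingers": 0.13,"x": 0.6,"y": 0,"z": 0.7,"ax": 0,"ay": 0,"az": 0},{"fingers": 0.13,"x": 0.6,"y": 0,"z": 0.7,"ax": 0,"ay": 0,"az": 0}])

```text
clock: 1.5
ee_pos: [0.3357, -0.3459, 0.3039]
ee_rot: [-1.571, 0.0, -0.146]
ft_force: [1.0, -0.2, -0.4]
gripper_width: 0.0487
```

Call:
carry_out(deltas=[{"fingers": 0.13,"x": 0.6,"y": 0,"z": 0.7,"ax": 0,"ay": 0,"az": 0},{"fingers": 0.13,"x": 0.6,"y": 0,"z": 0.7,"ax": 0,"ay": 0,"az": 0},{"fingers": 0.13,"x": 0.6,"y": 0,"z": 0.7,"ax": 0,"ay": 0,"az": 0},{"fingers": 0.13,"x": 0.6,"y": 0,"z": 0.7,"ax": 0,"ay": 0,"az": 0},{"fingers": 0.13,"x": 0.6,"y": 0,"z": 0.7,"ax": 0,"ay": 0,"az": 0}])

```text
clock: 2.0
ee_pos: [0.5089, -0.1935, 0.3038]
ee_rot: [-1.571, 0.0, -0.146]
ft_force: [0.3, -1.4, -0.1]
gripper_width: 0.0483
```

Call:
carry_out(deltas=[{"fingers": 0.13,"x": 0.6,"y": 0,"z": 0.7,"ax": 0,"ay": 0,"az": 0},{"fingers": 0.13,"x": 0,"y": 0,"z": 0,"ax": 0,"ay": 0,"az": 0},{"fingers": 0.13,"x": 0,"y": 0,"z": 0,"ax": 0,"ay": 0,"az": 0}])

```text
clock: 2.3
ee_pos: [0.5427, -0.164, 0.3034]
ee_rot: [-1.571, 0.001, -0.142]
ft_force: [-0.0, -2.3, 0.4]
gripper_width: 0.0483
```

Run:
```python
from workcell import monitor, snapshot
import cv2, numpy as np
s=monitor.get_state(); print({k:np.round(s[k],4).tolist() for k in("ee_pos","ee_rot","joint_positions","ft_force")})
d=snapshot("wrist"); np.savez("wrist1.npz",pos=s["ee_pos"],rot=s["ee_rot"],**d)
cv2.imwrite("pics/wrist1.png",d["frame"][:,:,::-1]); print(d["K"],d["hand_eye"])
```

```text
{'ee_pos': [0.5427, -0.164, 0.3034], 'ee_rot': [-1.5707, 0.0009, -0.1425], 'joint_positions': [-0.4372, 0.3365, 0.058, 1.2932, -0.0002, 1.2761], 'ft_force': [-0.0407, -2.2508, 0.3505]}
[[297.31863964   0.         262.17082205]
 [  0.         297.31863964 188.72809973]
 [  0.           0.           1.        ]] [[ 9.99999840e-01  3.08384908e-04  4.73501897e-04  9.94225682e-04]
 [-3.49616264e-04 -3.20650154e-01  9.47197633e-01 -7.05970429e-02]
 [ 4.43929912e-04 -9.47197648e-01 -3.20649995e-01  8.24578207e-02]
 [ 0.00000000e+00  0.00000000e+00  0.00000000e+00  1.00000000e+00]]
```

View pics/wrist1.png

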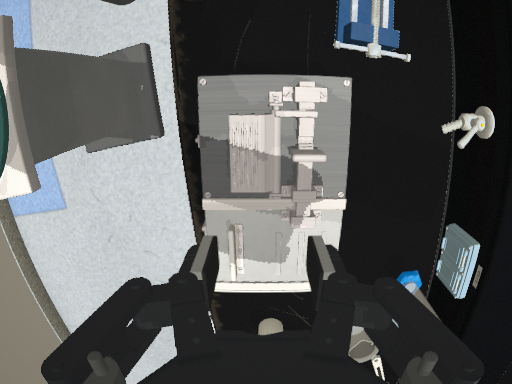

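Run:
```python
import cv2
a=cv2.imread("pics/wrist1.png")[68:218,190:360]; cv2.imwrite("pics/wc1.png",cv2.resize(a,None,fx=4,fy=4,interpolation=cv2.INTER_CUBIC))
```

```text
(no output)
```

View pics/wc1.png

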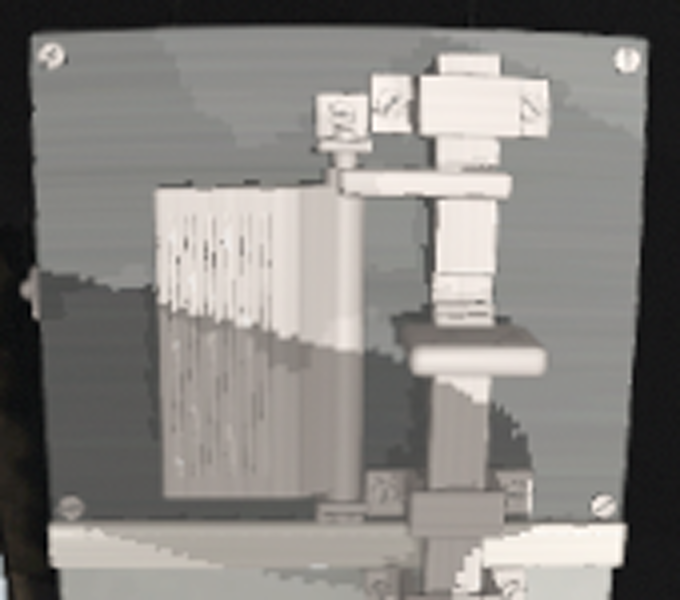

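```bash
cat >> h.py <<'E'
from scipy.spatial.transform import Rotation as Ro
def wproj(d,P):
    R=Ro.from_euler("xyz",d["rot"]).as_matrix(); pt=(P-d["pos"])@R
    H=np.linalg.inv(d["hand_eye"]); p=pt@H[:3,:3].T+H[:3,3]
    rho=np.hypot(p[:,0],p[:,1]); th=np.arctan2(rho,p[:,2]); K=d["K"]
    return np.c_[K[0,2]+K[0,0]*th*p[:,0]/rho, K[1,2]+K[1,1]*th*p[:,1]/rho]
E
python3 - <<'E'
from h import *
d=np.load("wrist1.npz")
L=[((-42,88,114),(156,188)),((-42,16,114),(165,497)),((-75,120,87),(30,35)),((75,120,87),(648,40)),((13,55.5,129),(411,348)),((43,55.5,129),(547,346)),((13,48.5,129),(415,375)),((43,48.5,129),(545,374))]
P=np.array([a for a,b in L])/1e3; I=(np.array([b for a,b in L])+.5)/4-.5+[190,68]
f=lambda v:(wproj(d,c2w(v,P))-I).ravel()
r=least_squares(f,[.55,-.19,-.14],loss="soft_l1");print(r.x);print(np.round(f(r.x).reshape(-1,2),1).tolist())
v=r.x
R=Ro.from_euler("xyz",d["rot"]).as_matrix()
tip=c2w(v,(-.001,.031,.2))[0]-d["pos"]; print("move tool", tip@R*1000, "dyaw",v[2]-d["rot"][2])
# where do carrier coords of tcp lie
print(((d["pos"]-np.array([v[0],v[1],0]))@Ro.from_euler("z",v[2]).as_matrix())*1e3)
E
```

```text
[ 0.55277187 -0.19019755 -0.13797065]
[[-0.4, -0.8], [-0.2, -0.0], [-0.3, 3.8], [0.3, 3.5], [0.1, -1.4], [0.9, -0.6], [-1.1, -0.1], [0.9, 0.4]]
move tool [ 12.66997275 103.4057961    6.5327339 ] dyaw 0.004511241843428521
[-13.60817813  24.51590947 303.41641022]
```

Run:
```python
from h import *
d=np.load("wrist1.npz")
L=[((-42,88,114),(156,188)),((-42,16,114),(165,497)),((13,55.5,129),(411,348)),((43,55.5,129),(547,346)),((13,48.5,129),(415,375)),((43,48.5,129),(545,374))]
P=np.array([a for a,b in L])/1e3; I=(np.array([b for a,b in L])+.5)/4-.5+[190,68]
f=lambda v:(wproj(d,c2w(v,P))-I).ravel()
r=least_squares(f,[.55,-.19,-.14]);print(r.x);print(np.round(f(r.x).reshape(-1,2),1).tolist())
v=r.x
R=Ro.from_euler("xyz",d["rot"]).as_matrix()
tip=c2w(v,(-.001,.031,.2))[0]-d["pos"]; print("move tool", tip@R*1000, "dyaw",v[2]-d["rot"][2])
```

```text
[ 0.55279809 -0.19059371 -0.13626272]
[[-0.5, -0.3], [-0.1, 0.5], [0.0, -0.9], [0.8, -0.2], [-1.1, 0.4], [0.9, 0.8]]
move tool [ 12.6992463  103.40573944   6.14231326] dyaw 0.00621917012253001
```

Call:
carry_out(deltas=[{"fingers": 0.13,"x": 0.24,"y": 0.5,"z": 0.12,"ax": 0,"ay": -0.03,"az": 0},{"fingers": 0.13,"x": 0,"y": 0.8,"z": 0,"ax": 0,"ay": 0,"az": 0},{"fingers": 0.13,"x": 0,"y": 0.6,"z": 0,"ax": 0,"ay": 0,"az": 0},{"fingers": 0.13,"x": 0,"y": 0,"z": 0,"ax": 0,"ay": 0,"az": 0},{"fingers": 0.13,"x": 0,"y": 0,"z": 0,"ax": 0,"ay": 0,"az": 0}])

```text
clock: 2.85
ee_pos: [0.5546, -0.1613, 0.2099]
ee_rot: [-1.571, 0.0, -0.139]
ft_force: [0.1, -0.1, 0.8]
gripper_width: 0.048
```

Run:
```python
from workcell import monitor, snapshot
import cv2, numpy as np
s=monitor.get_state(); print({k:np.round(s[k],4).tolist() for k in("ee_pos","ee_rot","ft_force")})
d=snapshot("wrist"); np.savez("wrist2.npz",pos=s["ee_pos"],rot=s["ee_rot"],**d)
a=d["frame"][:,:,::-1]; cv2.imwrite("pics/wrist2.png",cv2.resize(a[60:384,130:400],None,fx=1.8,fy=1.8))
d=snapshot("scene"); a=d["frame"][:,:,::-1][120:260,130:300]; cv2.imwrite("pics/scene2.png",cv2.resize(a,None,fx=4,fy=4,interpolation=cv2.INTER_CUBIC))
```

```text
{'ee_pos': [0.5546, -0.1613, 0.2099], 'ee_rot': [-1.5709, 0.0, -0.1392], 'ft_force': [0.0523, -0.1068, 0.8357]}
```

View pics/wrist2.png

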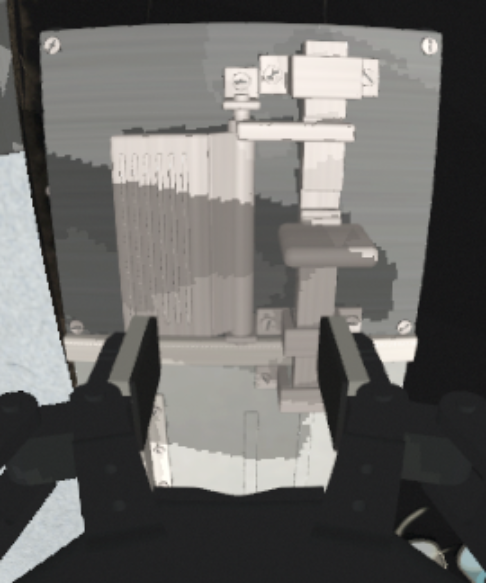

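View pics/scene2.png

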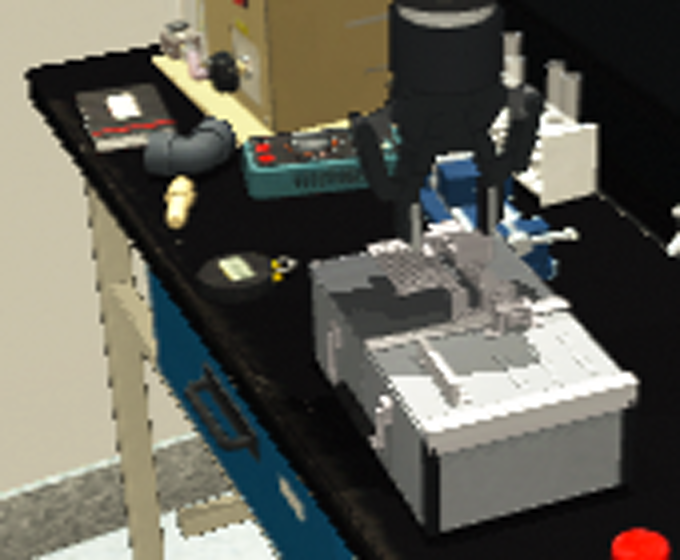

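Run:
```python
from h import *
d=dict(np.load("wrist2.npz")); d["pos"]=np.zeros(3); d["rot"]=np.zeros(3)
for y in(60,66,70,73):
  for z in(11,):
    print(y,np.round((wproj(d,np.array([[x,y,z] for x in(-39,-35,-31,-24,24,31)])/1e3)-[130,60])*1.8,0).tolist())
```

```text
60 [[96.0, 323.0], [110.0, 323.0], [124.0, 324.0], [148.0, 324.0], [320.0, 324.0], [345.0, 324.0]]
66 [[101.0, 313.0], [114.0, 313.0], [128.0, 314.0], [151.0, 314.0], [317.0, 314.0], [341.0, 314.0]]
70 [[104.0, 307.0], [117.0, 307.0], [130.0, 308.0], [153.0, 308.0], [315.0, 308.0], [339.0, 308.0]]
73 [[106.0, 303.0], [119.0, 303.0], [132.0, 303.0], [155.0, 304.0], [314.0, 304.0], [337.0, 303.0]]
```

Call:
carry_out(deltas=[{"fingers": 0.13,"x": 0,"y": 0.25,"z": 0.02,"ax": 0,"ay": 0,"az": 0},{"fingers": 0.13,"x": 0,"y": 0.25,"z": 0.02,"ax": 0,"ay": 0,"az": 0},{"fingers": 0.13,"x": 0,"y": 0,"z": 0,"ax": 0,"ay": 0,"az": 0},{"fingers": 0.13,"x": 0,"y": 0,"z": 0,"ax": 0,"ay": 0,"az": 0}])

```text
clock: 3.35
ee_pos: [0.5557, -0.1588, 0.1852]
ee_rot: [-1.571, -0.001, -0.137]
ft_force: [0.6, -0.1, 1.3]
gripper_width: 0.0482
```

Call:
carry_out(deltas=[{"fingers": 0.13,"x": 0,"y": 0.04,"z": 0,"ax": 0,"ay": 0,"az": 0},{"fingers": 0.13,"x": 0,"y": 0,"z": 0,"ax": 0,"ay": 0,"az": 0},{"fingers": 0.13,"x": 0,"y": 0,"z": 0,"ax": 0,"ay": 0,"az": 0}])

```text
clock: 3.65
ee_pos: [0.5556, -0.1587, 0.1824]
ee_rot: [-1.571, -0.001, -0.137]
ft_force: [-0.6, -1.1, 3.7]
gripper_width: 0.0483
```

Call:
carry_out(deltas=[{"fingers": 0.13,"x": 0,"y": 0.02,"z": 0,"ax": 0,"ay": 0,"az": 0},{"fingers": 0.13,"x": 0,"y": 0,"z": 0,"ax": 0,"ay": 0,"az": 0},{"fingers": 0.13,"x": 0,"y": 0,"z": 0,"ax": 0,"ay": 0,"az": 0}])

```text
clock: 3.95
ee_pos: [0.5553, -0.1586, 0.1809]
ee_rot: [-1.571, 0.0, -0.137]
ft_force: [-3.4, -3.2, 4.9]
gripper_width: 0.0476
```

Call:
carry_out(deltas=[{"fingers": 0.13,"x": 0,"y": 0.02,"z": 0,"ax": 0,"ay": 0,"az": 0},{"fingers": 0.13,"x": 0,"y": 0,"z": 0,"ax": 0,"ay": 0,"az": 0},{"fingers": 0.13,"x": 0,"y": 0,"z": 0,"ax": 0,"ay": 0,"az": 0}])

```text
clock: 4.25
ee_pos: [0.5551, -0.1585, 0.1798]
ee_rot: [-1.571, 0.001, -0.137]
ft_force: [-3.7, -2.8, 4.9]
gripper_width: 0.0485
```

Run:
```python
from workcell import monitor, snapshot
import cv2, numpy as np
s=monitor.get_state(); print({k:np.round(s[k],4).tolist() for k in("ee_pos","ee_rot","ft_force","torque")})
d=snapshot("wrist"); np.savez("wrist3.npz",pos=s["ee_pos"],rot=s["ee_rot"],**d)
a=d["frame"][:,:,::-1]; cv2.imwrite("pics/wrist3.png",cv2.resize(a[60:300,130:400],None,fx=2.2,fy=2.2))
d=snapshot("scene"); a=d["frame"][:,:,::-1][150:260,190:300]; cv2.imwrite("pics/scene3.png",cv2.resize(a,None,fx=5,fy=5,interpolation=cv2.INTER_CUBIC))
```

```text
{'ee_pos': [0.5551, -0.1585, 0.1798], 'ee_rot': [-1.571, 0.0006, -0.1369], 'ft_force': [-3.7066, -2.8104, 4.8929], 'torque': [-0.4614, 0.8987, 0.091]}
```

View pics/wrist3.png

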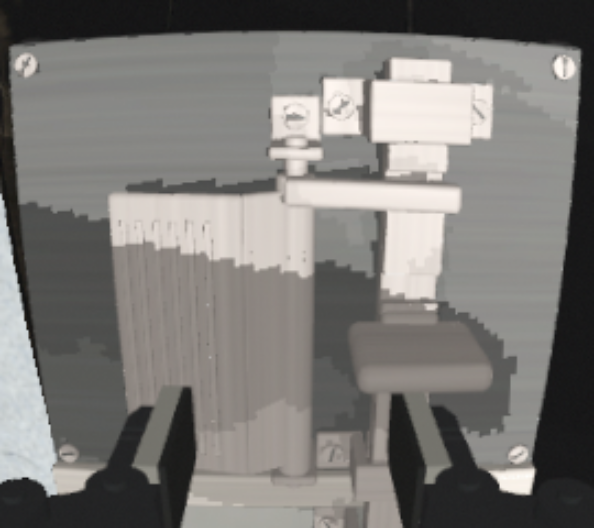

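View pics/scene3.png

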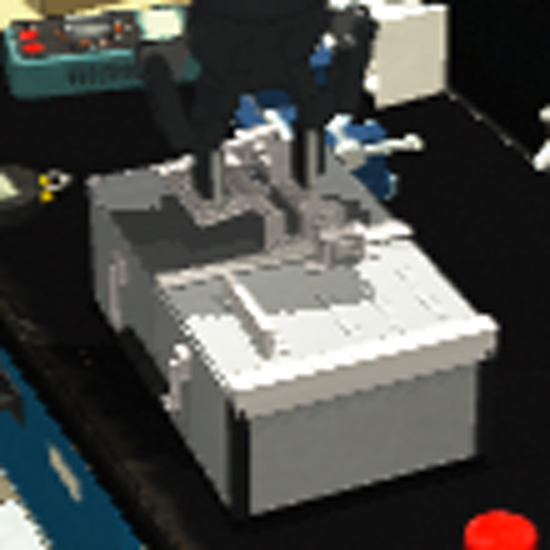

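Call:
carry_out(deltas=[{"fingers": 0.13,"x": 0,"y": 0.01,"z": -0.04,"ax": 0,"ay": 0,"az": 0},{"fingers": 0.13,"x": 0,"y": 0.01,"z": 0,"ax": 0,"ay": 0,"az": 0},{"fingers": 0.13,"x": 0,"y": 0,"z": 0,"ax": 0,"ay": 0,"az": 0}])

```text
clock: 4.65
ee_pos: [0.555, -0.16, 0.1788]
ee_rot: [-1.57, 0.0, -0.137]
ft_force: [-1.8, 2.6, 4.7]
gripper_width: 0.0483
```

Call:
carry_out(deltas=[{"fingers": 0.13,"x": 0,"y": 0.01,"z": 0,"ax": 0,"ay": 0,"az": 0},{"fingers": 0.13,"x": 0,"y": 0,"z": 0,"ax": 0,"ay": 0,"az": 0},{"fingers": 0.13,"x": 0,"y": 0,"z": 0,"ax": 0,"ay": 0,"az": 0}])

```text
clock: 4.95
ee_pos: [0.5549, -0.16, 0.1783]
ee_rot: [-1.57, 0.0, -0.137]
ft_force: [-2.0, 2.0, 5.7]
gripper_width: 0.0483
```

Call:
carry_out(deltas=[{"fingers": 0.13,"x": 0,"y": 0.012,"z": 0,"ax": 0,"ay": 0,"az": 0},{"fingers": 0.13,"x": 0,"y": 0,"z": 0,"ax": 0,"ay": 0,"az": 0},{"fingers": 0.13,"x": 0,"y": 0,"z": 0,"ax": 0,"ay": 0,"az": 0}])

```text
clock: 5.25
ee_pos: [0.5548, -0.16, 0.1777]
ee_rot: [-1.57, 0.001, -0.137]
ft_force: [-4.0, 1.3, 5.6]
gripper_width: 0.0478
```

Run:
```python
from workcell import monitor, snapshot
import cv2, numpy as np
s=monitor.get_state(); print({k:np.round(s[k],4).tolist() for k in("ee_pos","ee_rot","ft_force","torque")})
d=snapshot("wrist"); np.savez("wrist4.npz",pos=s["ee_pos"],rot=s["ee_rot"],**d)
a=d["frame"][:,:,::-1]; cv2.imwrite("pics/wrist4.png",cv2.resize(a[60:300,130:400],None,fx=2.2,fy=2.2))
```

```text
{'ee_pos': [0.5548, -0.16, 0.1777], 'ee_rot': [-1.5697, 0.0006, -0.1366], 'ft_force': [-4.0082, 1.3184, 5.6455], 'torque': [0.4669, 0.8232, -0.0403]}
```

View pics/wrist4.png

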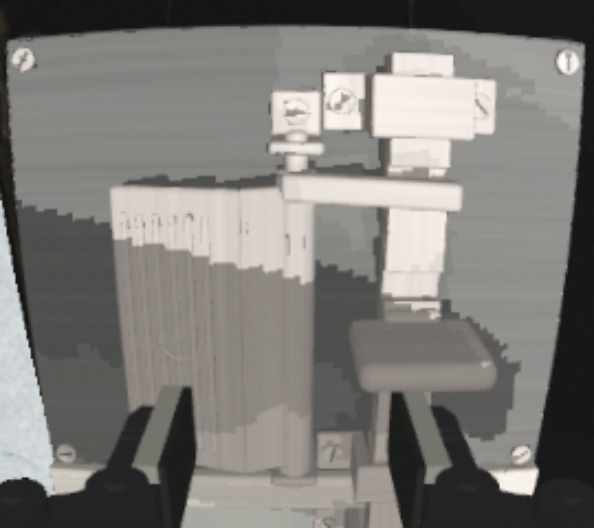

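Call:
carry_out(deltas=[{"fingers": 0.13,"x": 0,"y": 0,"z": 0.08,"ax": 0,"ay": 0,"az": 0},{"fingers": 0.13,"x": 0,"y": 0,"z": 0.06,"ax": 0,"ay": 0,"az": 0},{"fingers": 0.13,"x": 0,"y": 0,"z": 0,"ax": 0,"ay": 0,"az": 0}])

```text
clock: 5.6
ee_pos: [0.5562, -0.1535, 0.178]
ee_rot: [-1.571, -0.0, -0.137]
ft_force: [-1.8, -1.1, 6.3]
gripper_width: 0.0482
```

Call:
carry_out(deltas=[{"fingers": 0.13,"x": 0,"y": 0,"z": 0.06,"ax": 0,"ay": 0,"az": 0},{"fingers": 0.13,"x": 0,"y": 0,"z": 0,"ax": 0,"ay": 0,"az": 0}])

```text
clock: 5.8
ee_pos: [0.5566, -0.1507, 0.178]
ee_rot: [-1.572, -0.0, -0.137]
ft_force: [-2.5, -2.7, 6.0]
gripper_width: 0.048
```

Call:
carry_out(deltas=[{"fingers": 0.13,"x": 0,"y": 0,"z": 0.06,"ax": 0,"ay": 0,"az": 0},{"fingers": 0.13,"x": 0,"y": 0,"z": 0.04,"ax": 0,"ay": 0,"az": 0},{"fingers": 0.13,"x": 0,"y": 0,"z": 0,"ax": 0,"ay": 0,"az": 0}])

```text
clock: 6.1
ee_pos: [0.5574, -0.1458, 0.178]
ee_rot: [-1.572, -0.001, -0.137]
ft_force: [-1.6, -2.5, 4.4]
gripper_width: 0.0482
```

Run:
```python
from workcell import monitor, snapshot
import cv2, numpy as np
s=monitor.get_state(); print({k:np.round(s[k],4).tolist() for k in("ee_pos","ee_rot","ft_force","torque")})
d=snapshot("wrist"); np.savez("wrist5.npz",pos=s["ee_pos"],rot=s["ee_rot"],**d)
a=d["frame"][:,:,::-1]; cv2.imwrite("pics/wrist5.png",cv2.resize(a[60:300,130:400],None,fx=2.2,fy=2.2))
```

```text
{'ee_pos': [0.5574, -0.1458, 0.178], 'ee_rot': [-1.5715, -0.0005, -0.1368], 'ft_force': [-1.6112, -2.5062, 4.4022], 'torque': [-0.6991, 0.5336, 0.0753]}
```

View pics/wrist5.png

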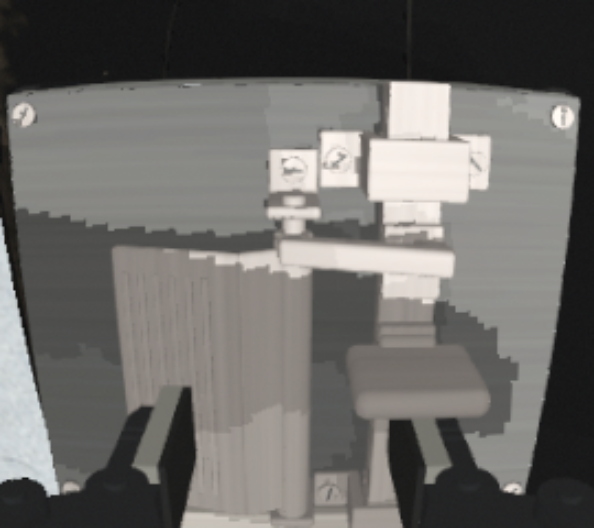

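Call:
carry_out(deltas=[{"fingers": 0.13,"x": 0,"y": 0,"z": 0.04,"ax": 0,"ay": 0,"az": 0},{"fingers": 0.13,"x": 0,"y": 0,"z": 0.04,"ax": 0,"ay": 0,"az": 0},{"fingers": 0.13,"x": 0,"y": 0,"z": 0.04,"ax": 0,"ay": 0,"az": 0},{"fingers": 0.13,"x": 0,"y": 0,"z": 0.04,"ax": 0,"ay": 0,"az": 0}])

```text
clock: 6.55
ee_pos: [0.5584, -0.1381, 0.178]
ee_rot: [-1.572, -0.001, -0.137]
ft_force: [-2.2, -6.5, 5.5]
gripper_width: 0.0486
```

Call:
carry_out(deltas=[{"fingers": 0.13,"x": 0,"y": 0,"z": 0.04,"ax": 0,"ay": 0,"az": 0},{"fingers": 0.13,"x": 0,"y": 0,"z": 0.04,"ax": 0,"ay": 0,"az": 0},{"fingers": 0.13,"x": 0,"y": 0,"z": 0.04,"ax": 0,"ay": 0,"az": 0}])

```text
clock: 6.85
ee_pos: [0.5592, -0.1322, 0.178]
ee_rot: [-1.572, -0.001, -0.137]
ft_force: [-1.9, -5.4, 4.7]
gripper_width: 0.0481
```

Call:
carry_out(deltas=[{"fingers": 0.13,"x": 0,"y": 0,"z": 0.04,"ax": 0,"ay": 0,"az": 0},{"fingers": 0.13,"x": 0,"y": 0,"z": 0.04,"ax": 0,"ay": 0,"az": 0},{"fingers": 0.13,"x": 0,"y": 0,"z": 0,"ax": 0,"ay": 0,"az": 0}])

```text
clock: 7.15
ee_pos: [0.5598, -0.128, 0.178]
ee_rot: [-1.572, -0.001, -0.137]
ft_force: [-1.3, -3.5, 6.5]
gripper_width: 0.0481
```

Call:
carry_out(deltas=[{"fingers": 0.13,"x": 0,"y": 0,"z": 0.03,"ax": 0,"ay": 0,"az": 0},{"fingers": 0.13,"x": 0,"y": 0,"z": 0,"ax": 0,"ay": 0,"az": 0}])

```text
clock: 7.35
ee_pos: [0.56, -0.127, 0.178]
ee_rot: [-1.573, -0.001, -0.137]
ft_force: [-2.8, -7.4, 4.2]
gripper_width: 0.0481
```

Run:
```python
from workcell import monitor, snapshot
import cv2, numpy as np
s=monitor.get_state(); print({k:np.round(s[k],4).tolist() for k in("ee_pos","ee_rot","ft_force","torque")})
d=snapshot("wrist"); np.savez("wrist6.npz",pos=s["ee_pos"],rot=s["ee_rot"],**d)
a=d["frame"][:,:,::-1]; cv2.imwrite("pics/wrist6.png",cv2.resize(a[60:300,130:400],None,fx=2.2,fy=2.2))
```

```text
{'ee_pos': [0.56, -0.127, 0.178], 'ee_rot': [-1.5727, -0.0005, -0.1375], 'ft_force': [-2.8179, -7.3837, 4.153], 'torque': [-1.4415, 0.6691, -0.1623]}
```

View pics/wrist6.png

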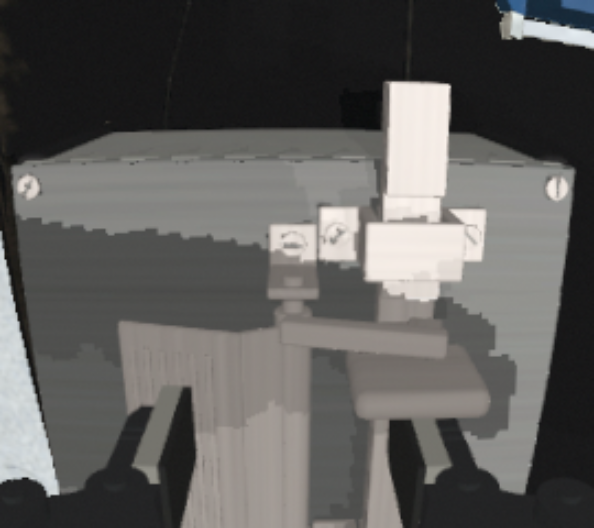

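Call:
carry_out(deltas=[{"fingers": 0.13,"x": 0,"y": 0,"z": 0.02,"ax": 0,"ay": 0,"az": 0},{"fingers": 0.13,"x": 0,"y": 0,"z": 0.01,"ax": 0,"ay": 0,"az": 0},{"fingers": 0.13,"x": 0,"y": 0,"z": 0,"ax": 0,"ay": 0,"az": 0}])

```text
clock: 7.7
ee_pos: [0.5601, -0.1266, 0.178]
ee_rot: [-1.575, -0.0, -0.139]
ft_force: [-4.2, -16.0, 4.9]
gripper_width: 0.0484
```

Call:
carry_out(deltas=[{"fingers": 0.13,"x": 0,"y": 0,"z": -0.03,"ax": 0,"ay": 0,"az": 0},{"fingers": 0.13,"x": 0,"y": -0.08,"z": 0,"ax": 0,"ay": 0,"az": 0},{"fingers": 0.13,"x": 0,"y": -0.12,"z": 0,"ax": 0,"ay": 0,"az": 0},{"fingers": 0.13,"x": 0,"y": 0,"z": 0,"ax": 0,"ay": 0,"az": 0},{"fingers": 0.13,"x": 0,"y": 0,"z": 0,"ax": 0,"ay": 0,"az": 0}])

```text
clock: 8.2
ee_pos: [0.5597, -0.1268, 0.1879]
ee_rot: [-1.572, 0.0, -0.137]
ft_force: [-3.3, -6.6, 4.2]
gripper_width: 0.0479
```

Call:
carry_out(deltas=[{"fingers": 0.13,"x": 0,"y": -0.4,"z": -0.05,"ax": 0,"ay": 0,"az": 0},{"fingers": 0.13,"x": 0,"y": -0.5,"z": -0.1,"ax": 0,"ay": 0,"az": 0},{"fingers": 0.13,"x": 0,"y": -0.4,"z": 0,"ax": 0,"ay": 0,"az": 0},{"fingers": 0.13,"x": 0,"y": 0,"z": 0,"ax": 0,"ay": 0,"az": 0},{"fingers": 0.13,"x": 0,"y": 0,"z": 0,"ax": 0,"ay": 0,"az": 0}])

```text
clock: 8.7
ee_pos: [0.5589, -0.1336, 0.2525]
ee_rot: [-1.57, -0.0, -0.137]
ft_force: [0.1, -0.2, 0.1]
gripper_width: 0.0482
```

Run:
```python
from workcell import monitor, snapshot
import cv2, numpy as np
s=monitor.get_state(); print({k:np.round(s[k],4).tolist() for k in("ee_pos","ee_rot","ft_force","torque")})
d=snapshot("wrist"); np.savez("wrist7.npz",pos=s["ee_pos"],rot=s["ee_rot"],**d)
a=d["frame"][:,:,::-1]; cv2.imwrite("pics/wrist7.png",cv2.resize(a[60:360,130:400],None,fx=2,fy=2))
d=snapshot("scene"); a=d["frame"][:,:,::-1][150:260,190:300]; cv2.imwrite("pics/scene7.png",cv2.resize(a,None,fx=5,fy=5,interpolation=cv2.INTER_CUBIC))
```

```text
{'ee_pos': [0.5589, -0.1336, 0.2525], 'ee_rot': [-1.5704, -0.0002, -0.1367], 'ft_force': [0.1248, -0.1751, 0.145], 'torque': [0.0467, -0.0154, 0.0308]}
```

View pics/wrist7.png

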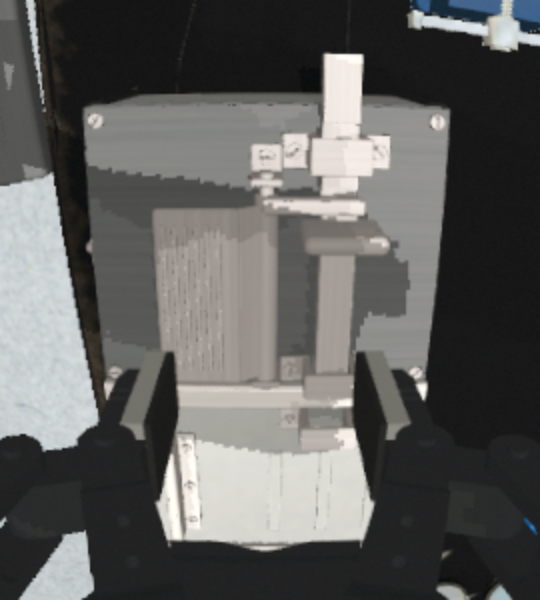

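View pics/scene7.png

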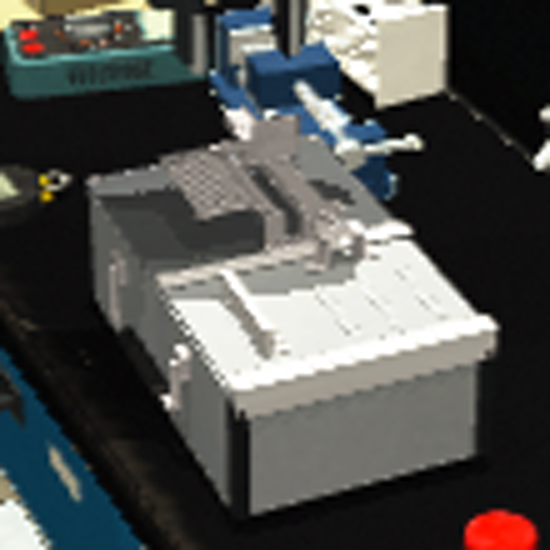

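Run:
```python
from h import *
import cv2
w=[.5528,-.1906,-.1363]
def rot(p,t):
    x,y,z=p; dx,dz=x,z-104; return (dx*np.cos(t)-dz*np.sin(t), y, 104+dx*np.sin(t)+dz*np.cos(t))
for n in(1,6,7):
    d=dict(np.load(f"wrist{n}.npz"))
    fr=d["frame"][60:360,130:400,::-1]; 
    im=cv2.resize(fr,None,fx=3,fy=3,interpolation=cv2.INTER_CUBIC)
    for t,c in((0,(0,255,0)),(.13,(0,0,255)),(.24,(255,0,0))):
        for p in[(-42,88,114),(-42,16,114),(-10,88,114),(8,88.5,113),(35,88.5,113)]:
            q=wproj(d,c2w(w,np.array(rot(p,t))/1e3))[0]; q=((q-[130,60])+.5)*3-.5
            cv2.circle(im,tuple(int(a) for a in q),3,c,-1)
    for p in[(13,75,129),(43,75,129),(75,123,87),(-75,123,87)]:
        q=wproj(d,c2w(w,np.array(p)/1e3))[0]; q=((q-[130,60])+.5)*3-.5
        cv2.circle(im,tuple(int(a) for a in q),3,(255,0,255),-1)
    cv2.imwrite(f"pics/ov{n}.png",im[:600,:800])
```

```text
(no output)
```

View pics/ov7.png

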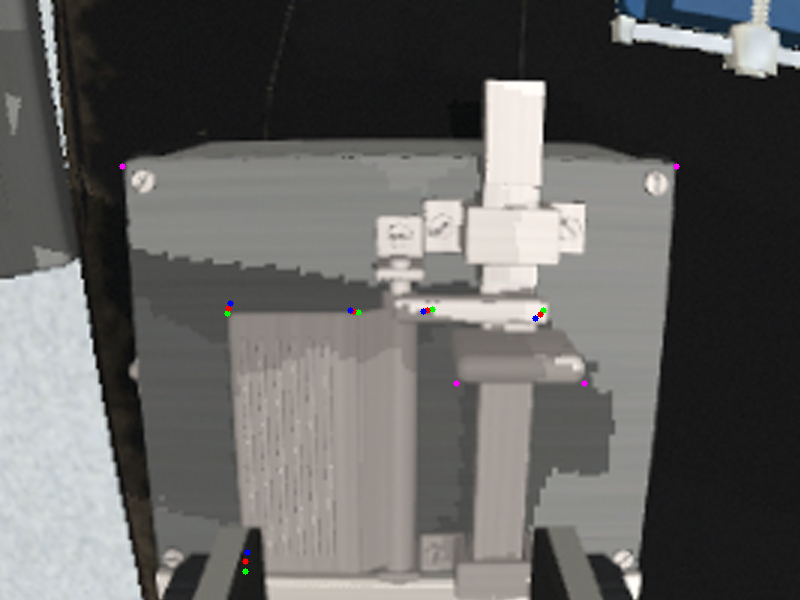

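View pics/ov6.png

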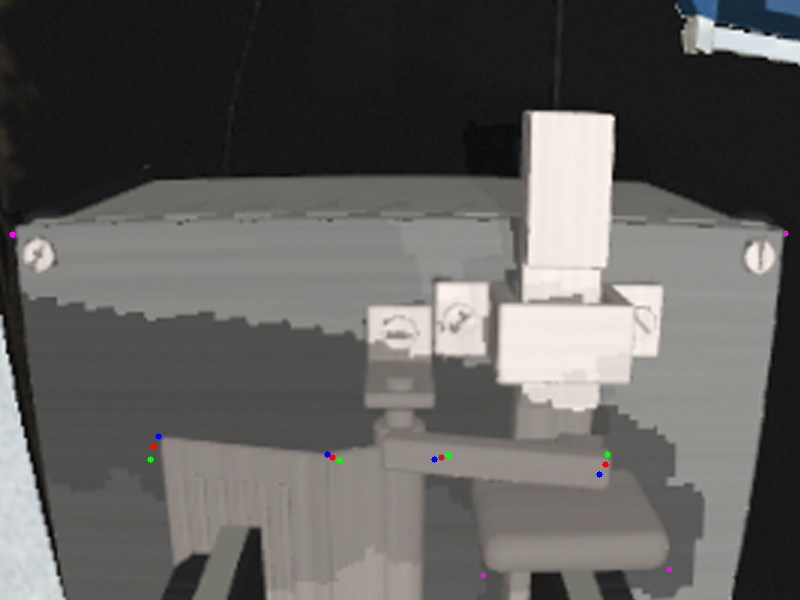

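View pics/ov1.png

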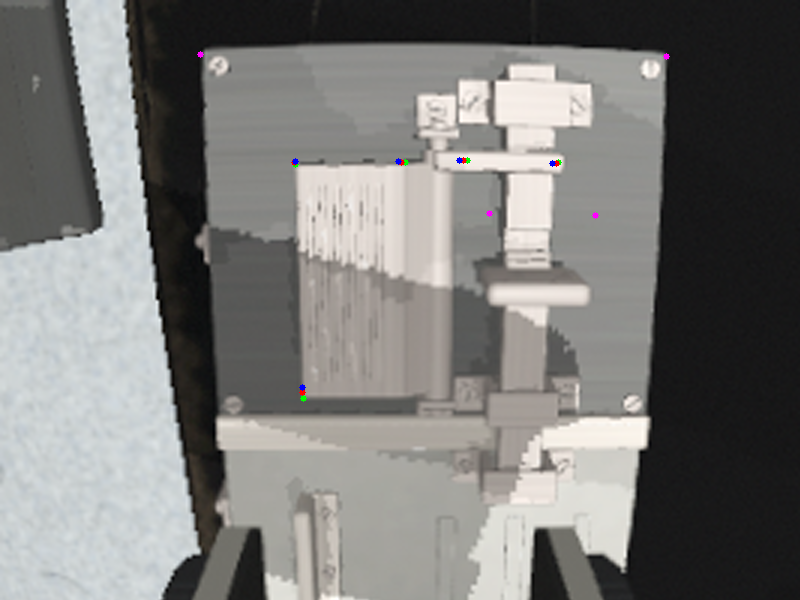

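Call:
carry_out(deltas=[{"fingers": -1,"x": -0.5,"y": 0,"z": -0.7,"ax": 0,"ay": 0,"az": 0},{"fingers": -1,"x": -0.5,"y": 0,"z": -0.7,"ax": 0,"ay": 0,"az": 0},{"fingers": -1,"x": -0.6,"y": 0,"z": -0.9,"ax": 0,"ay": 0,"az": 0},{"fingers": -1,"x": 0,"y": 0,"z": 0,"ax": 0,"ay": 0,"az": 0},{"fingers": -1,"x": 0,"y": 0,"z": 0,"ax": 0,"ay": 0,"az": 0}])

```text
clock: 9.3
ee_pos: [0.4659, -0.2342, 0.2522]
ee_rot: [-1.57, 0.001, -0.139]
ft_force: [0.5, 0.4, -0.4]
gripper_width: 0.0002
```

Call:
carry_out(deltas=[{"fingers": -1,"x": 0,"y": 0.5,"z": 0,"ax": 0,"ay": 0,"az": 0},{"fingers": -1,"x": 0,"y": 0.5,"z": 0,"ax": 0,"ay": 0,"az": 0},{"fingers": -1,"x": 0,"y": 0,"z": 0,"ax": 0,"ay": 0,"az": 0},{"fingers": -1,"x": 0,"y": 0,"z": 0,"ax": 0,"ay": 0,"az": 0}])

```text
clock: 9.7
ee_pos: [0.467, -0.2329, 0.2029]
ee_rot: [-1.57, 0.001, -0.136]
ft_force: [0.5, 0.5, 0.5]
gripper_width: 0.0003
```

```bash
cat > look.py <<'E'
import sys
from h import *
from workcell import monitor, snapshot
import cv2
n=sys.argv[1]
s=monitor.get_state(); print({k:np.round(s[k],4).tolist() for k in("ee_pos","ee_rot","ft_force","gripper_width","clock")})
v=[.5525,-.1906,-.1365]
print("tcp in carrier mm",np.round((np.array(s["ee_pos"])-[v[0],v[1],0])@Ro.from_euler("z",v[2]).as_matrix()*1e3,1))
d=snapshot("wrist"); a=d["frame"][:,:,::-1]; cv2.imwrite(f"pics/wrist{n}.png",cv2.resize(a[0:384,100:430],None,fx=1.5,fy=1.5))
np.savez(f"wrist{n}.npz",pos=s["ee_pos"],rot=s["ee_rot"],**d)
d=snapshot("scene"); a=d["frame"][:,:,::-1][140:260,170:330]; cv2.imwrite(f"pics/scene{n}.png",cv2.resize(a,None,fx=5,fy=5,interpolation=cv2.INTER_CUBIC))
E
python3 look.py 8
```

```text
{'ee_pos': [0.467, -0.2329, 0.2029], 'ee_rot': [-1.5702, 0.0008, -0.1356], 'ft_force': [0.5051, 0.5255, 0.4536], 'gripper_width': 0.0003, 'clock': 9.7}
tcp in carrier mm [-79.  -53.5 202.9]
```

View pics/wrist8.png

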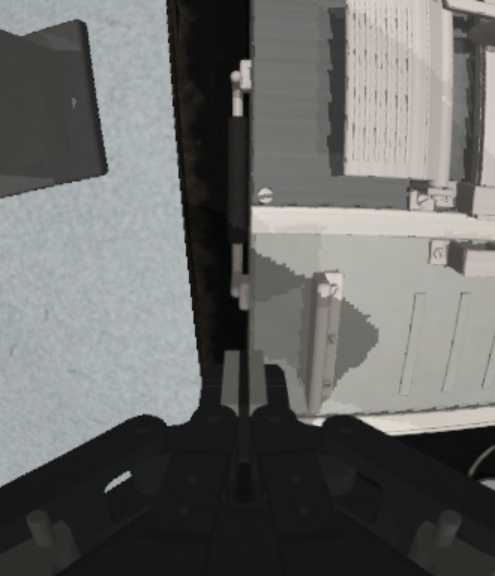

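View pics/scene8.png

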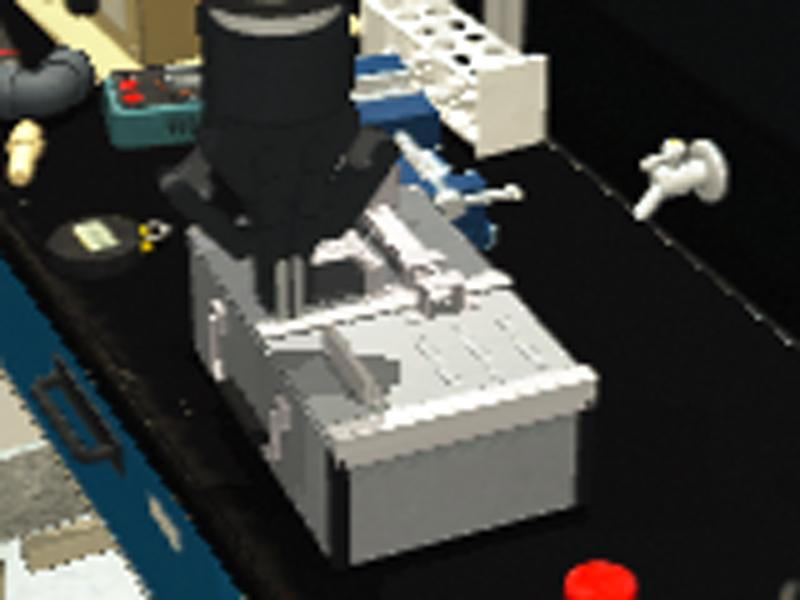

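Call:
carry_out(deltas=[{"fingers": -1,"x": 0,"y": 0.3,"z": -0.12,"ax": 0,"ay": 0,"az": 0},{"fingers": -1,"x": 0,"y": 0.3,"z": 0,"ax": 0,"ay": 0,"az": 0},{"fingers": -1,"x": 0,"y": 0.1,"z": 0,"ax": 0,"ay": 0,"az": 0},{"fingers": -1,"x": 0,"y": 0,"z": 0,"ax": 0,"ay": 0,"az": 0},{"fingers": -1,"x": 0,"y": 0,"z": 0,"ax": 0,"ay": 0,"az": 0}])

```text
clock: 10.3
ee_pos: [0.4661, -0.2397, 0.1687]
ee_rot: [-1.571, -0.001, -0.137]
ft_force: [0.1, -0.3, -0.4]
gripper_width: -0.0001
```

```bash
python3 look.py 9
```

```text
{'ee_pos': [0.4661, -0.2397, 0.1687], 'ee_rot': [-1.5713, -0.0009, -0.1366], 'ft_force': [0.0629, -0.3449, -0.385], 'gripper_width': -0.0001, 'clock': 10.3}
tcp in carrier mm [-78.9 -60.4 168.7]
```

View pics/scene9.png

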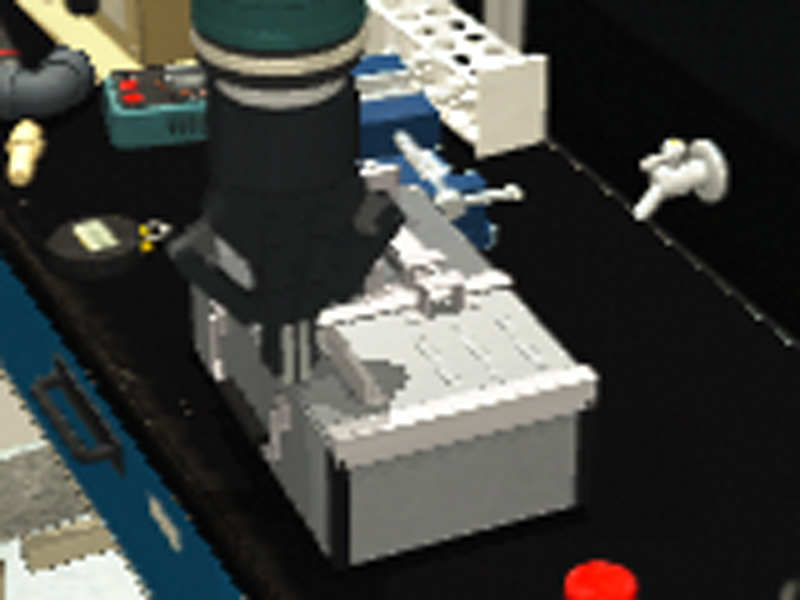

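View pics/wrist9.png

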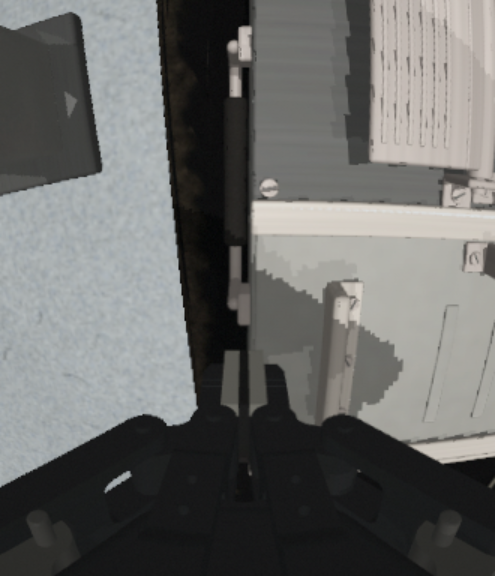

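Call:
carry_out(deltas=[{"fingers": -1,"x": 0.2,"y": 0.05,"z": 0,"ax": 0,"ay": 0,"az": 0},{"fingers": -1,"x": 0.1,"y": 0,"z": 0,"ax": 0,"ay": 0,"az": 0},{"fingers": -1,"x": 0.1,"y": 0,"z": 0,"ax": 0,"ay": 0,"az": 0},{"fingers": -1,"x": 0.1,"y": 0,"z": 0,"ax": 0,"ay": 0,"az": 0},{"fingers": -1,"x": 0,"y": 0,"z": 0,"ax": 0,"ay": 0,"az": 0}])

```text
clock: 10.9
ee_pos: [0.4912, -0.2432, 0.1652]
ee_rot: [-1.571, -0.0, -0.136]
ft_force: [1.2, 0.6, 0.3]
gripper_width: -0.0
```

Call:
carry_out(deltas=[{"fingers": -1,"x": 0.1,"y": 0,"z": 0,"ax": 0,"ay": 0,"az": 0},{"fingers": -1,"x": 0.1,"y": 0,"z": 0,"ax": 0,"ay": 0,"az": 0},{"fingers": -1,"x": 0.1,"y": 0,"z": 0,"ax": 0,"ay": 0,"az": 0}])

```text
clock: 11.2
ee_pos: [0.5056, -0.2451, 0.1652]
ee_rot: [-1.571, 0.0, -0.137]
ft_force: [-1.6, 0.4, -0.0]
gripper_width: 0.0001
```

```bash
python3 look.py 10
```

```text
{'ee_pos': [0.5056, -0.2451, 0.1652], 'ee_rot': [-1.5707, 0.0002, -0.1368], 'ft_force': [-1.5793, 0.365, -0.0145], 'gripper_width': 0.0001, 'clock': 11.2}
tcp in carrier mm [-39.  -60.4 165.2]
```

View pics/wrist10.png

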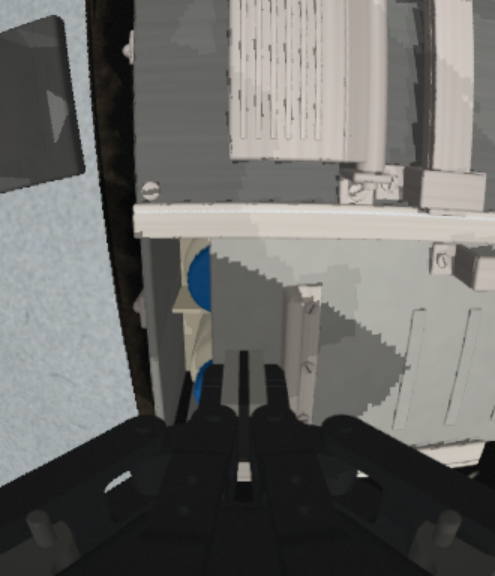

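Call:
carry_out(deltas=[{"fingers": -1,"x": 0.15,"y": 0,"z": 0,"ax": 0,"ay": 0,"az": 0},{"fingers": -1,"x": 0.15,"y": 0,"z": 0,"ax": 0,"ay": 0,"az": 0},{"fingers": -1,"x": 0.15,"y": 0,"z": 0,"ax": 0,"ay": 0,"az": 0},{"fingers": -1,"x": 0.15,"y": 0,"z": 0,"ax": 0,"ay": 0,"az": 0},{"fingers": -1,"x": 0.1,"y": 0,"z": 0,"ax": 0,"ay": 0,"az": 0}])

```text
clock: 11.8
ee_pos: [0.5409, -0.25, 0.1652]
ee_rot: [-1.571, -0.0, -0.137]
ft_force: [-1.8, -0.3, 0.3]
gripper_width: -0.0002
```

Call:
carry_out(deltas=[{"fingers": -1,"x": 0.1,"y": 0,"z": 0,"ax": 0,"ay": 0,"az": 0},{"fingers": -1,"x": 0.06,"y": 0,"z": 0,"ax": 0,"ay": 0,"az": 0},{"fingers": -1,"x": 0.06,"y": 0,"z": 0,"ax": 0,"ay": 0,"az": 0},{"fingers": -1,"x": 0,"y": 0,"z": 0,"ax": 0,"ay": 0,"az": 0}])

```text
clock: 12.2
ee_pos: [0.5513, -0.2514, 0.1653]
ee_rot: [-1.571, -0.0, -0.137]
ft_force: [-0.4, 0.5, 0.5]
gripper_width: 0.0002
```

Call:
carry_out(deltas=[{"fingers": -1,"x": 0.04,"y": 0,"z": 0,"ax": 0,"ay": 0,"az": 0},{"fingers": -1,"x": 0.04,"y": 0,"z": 0,"ax": 0,"ay": 0,"az": 0},{"fingers": -1,"x": 0,"y": 0,"z": 0,"ax": 0,"ay": 0,"az": 0}])

```text
clock: 12.5
ee_pos: [0.5551, -0.2519, 0.1653]
ee_rot: [-1.571, -0.0, -0.137]
ft_force: [-0.5, -0.4, 0.6]
gripper_width: -0.0003
```

```bash
python3 look.py 11
```

```text
{'ee_pos': [0.5551, -0.2519, 0.1653], 'ee_rot': [-1.5708, -0.0002, -0.1368], 'ft_force': [-0.4568, -0.4192, 0.6397], 'gripper_width': -0.0003, 'clock': 12.5}
tcp in carrier mm [ 10.9 -60.4 165.3]
```

View pics/wrist11.png

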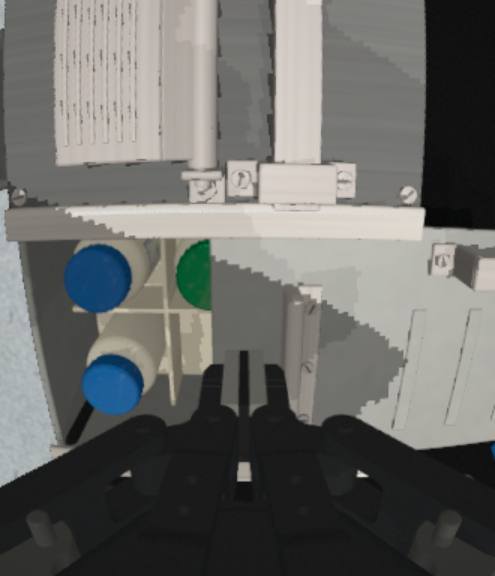

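Call:
carry_out(deltas=[{"fingers": -1,"x": 0.04,"y": 0,"z": 0,"ax": 0,"ay": 0,"az": 0},{"fingers": -1,"x": 0.04,"y": 0,"z": 0,"ax": 0,"ay": 0,"az": 0},{"fingers": -1,"x": 0,"y": 0,"z": 0,"ax": 0,"ay": 0,"az": 0}])

```text
clock: 12.9
ee_pos: [0.5571, -0.2521, 0.1651]
ee_rot: [-1.571, 0.004, -0.137]
ft_force: [-15.3, 0.6, 7.4]
gripper_width: -0.0
```

Call:
carry_out(deltas=[{"fingers": -1,"x": 0.03,"y": 0,"z": 0,"ax": 0,"ay": 0,"az": 0},{"fingers": -1,"x": 0.03,"y": 0,"z": 0,"ax": 0,"ay": 0,"az": 0},{"fingers": -1,"x": 0,"y": 0,"z": 0,"ax": 0,"ay": 0,"az": 0}])

```text
clock: 13.2
ee_pos: [0.558, -0.2522, 0.1649]
ee_rot: [-1.571, 0.009, -0.138]
ft_force: [-30.8, 1.6, 17.9]
gripper_width: -0.0001
```

Stop reached. Back off and lift clear.

Call:
carry_out(deltas=[{"fingers": -1,"x": -0.1,"y": 0,"z": 0,"ax": 0,"ay": 0,"az": 0},{"fingers": -1,"x": -0.15,"y": 0,"z": 0,"ax": 0,"ay": 0,"az": 0},{"fingers": -1,"x": 0,"y": -0.3,"z": 0,"ax": 0,"ay": 0,"az": 0},{"fingers": -1,"x": 0,"y": -0.6,"z": 0,"ax": 0,"ay": 0,"az": 0},{"fingers": -1,"x": 0,"y": -0.8,"z": 0,"ax": 0,"ay": 0,"az": 0}])

```text
clock: 13.7
ee_pos: [0.5489, -0.2508, 0.2502]
ee_rot: [-1.57, 0.002, -0.137]
ft_force: [0.3, 0.5, -0.5]
gripper_width: 0.0004
```

Call:
carry_out(deltas=[{"fingers": -1,"x": -0.8,"y": -0.4,"z": 0,"ax": 0,"ay": 0,"az": 0},{"fingers": -1,"x": -0.8,"y": 0,"z": 0,"ax": 0,"ay": 0,"az": 0},{"fingers": -1,"x": -0.6,"y": 0,"z": 0,"ax": 0,"ay": 0,"az": 0},{"fingers": -1,"x": 0,"y": 0,"z": 0,"ax": 0,"ay": 0,"az": 0},{"fingers": -1,"x": 0,"y": 0,"z": 0,"ax": 0,"ay": 0,"az": 0}])

```text
clock: 14.2
ee_pos: [0.4404, -0.2363, 0.2708]
ee_rot: [-1.571, -0.001, -0.137]
ft_force: [1.1, -0.1, 0.4]
gripper_width: -0.0
```

```bash
python3 look.py 12
python3 - <<'E'
from workcell import snapshot
import cv2
a=snapshot("top")["frame"][:,:,::-1]; cv2.imwrite("pics/top12.png",cv2.resize(a[140:270,120:400],None,fx=2.8,fy=2.8,interpolation=cv2.INTER_CUBIC))
E
```

```text
{'ee_pos': [0.4404, -0.2363, 0.2708], 'ee_rot': [-1.5713, -0.0014, -0.1374], 'ft_force': [1.0753, -0.1247, 0.3675], 'gripper_width': -0.0, 'clock': 14.2}
tcp in carrier mm [-104.8  -60.5  270.8]
```

View pics/wrist12.png

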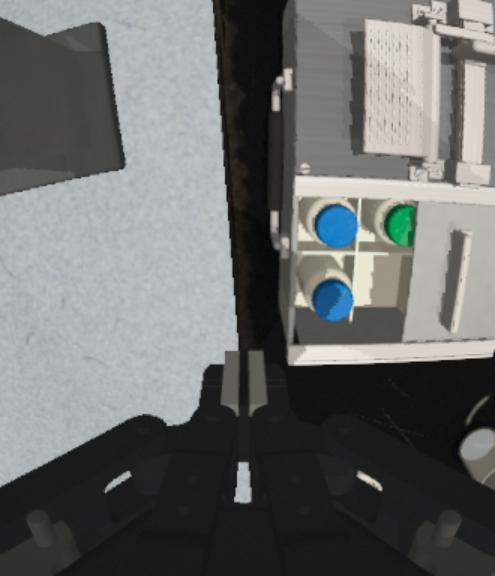

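View pics/scene12.png

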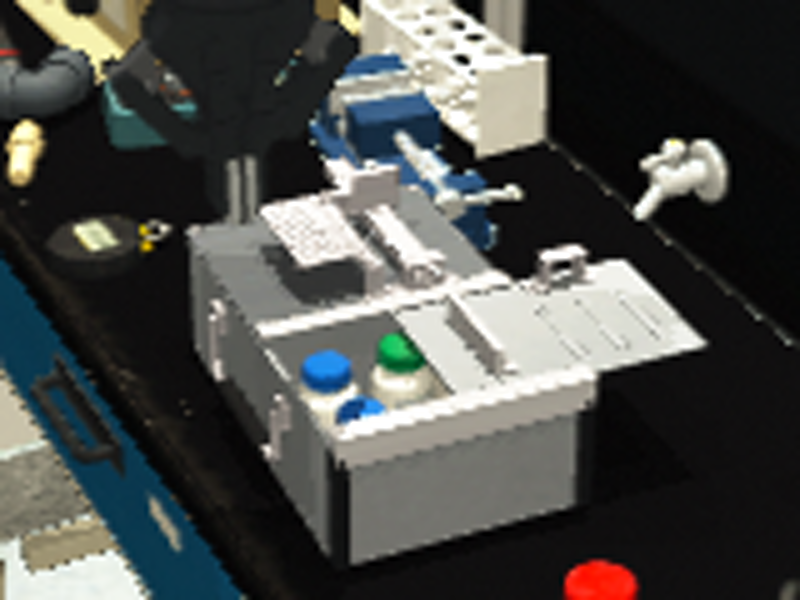

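View pics/top12.png

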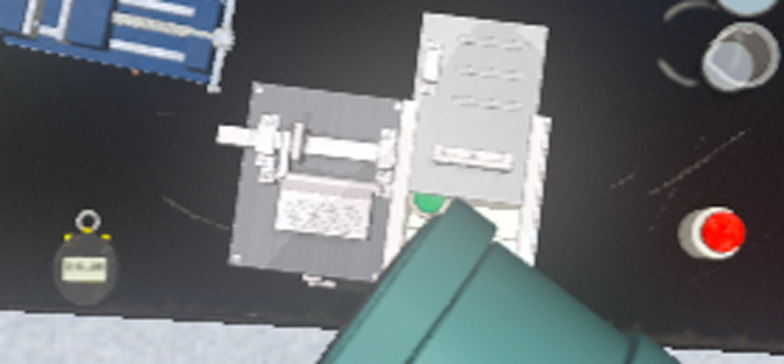

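Run:
```python
from h import *
import cv2
d=dict(np.load("wrist12.npz")); w=[.5525,-.1906,-.1365]
im=cv2.resize(d["frame"][:,:,::-1][0:200,270:470],None,fx=3,fy=3,interpolation=cv2.INTER_CUBIC)
def rot(p,t):
    x,y,z=p; dx,dz=x,z-104; return (dx*np.cos(t)-dz*np.sin(t), y, 104+dx*np.sin(t)+dz*np.cos(t))
def dot(p,c):
    q=wproj(d,c2w(w,np.array(p)/1e3))[0]; q=(q-[270,0]+.5)*3-.5; cv2.circle(im,tuple(int(a) for a in q),3,c,-1)
for t,c in((0,(0,255,0)),(.13,(0,0,255))):
    for p in[(-42,88,114),(-42,16,114),(-10,16,114)]: dot(rot(p,t),c)
for L,c in((75,(0,255,0)),(70,(0,0,255))):
    for y in(-28,-92): dot((-48+L,y,105),c)
for b,c in((26.5,(0,255,0)),(22.5,(0,0,255))): dot((13,48.5+b,129),c); 
cv2.imwrite("pics/ov12.png",im)
```

```text
(no output)
```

View pics/ov12.png

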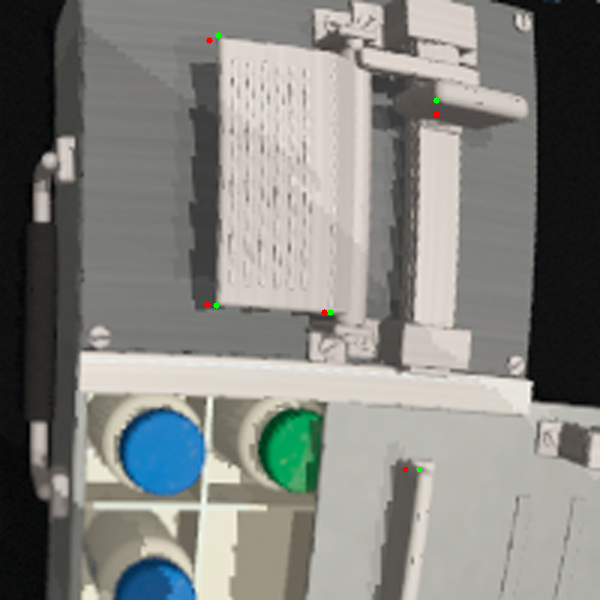

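```bash
python3 -c "
from workcell import robot,monitor
print(robot.close_job()); print(monitor.get_state()['clock'])"
```

```text
the job is handed in; nothing more can be done
None
the job is handed in; nothing more can be done
```

The carrier is open and the job was handed in at about 14.3 s. No verdict came back.

- **Bolt and catch:** One fingertip held the catch plate down about 6 mm (roughly 5 N) while the other pushed the bolt tab left. It stopped hard at 16 N, at about 26.4 mm of travel. I then lifted off to let the catch spring up.
- **Lid:** With the fingers shut, I pushed only the near face of the bar until the lid hit its stop at about 31 N. I then backed off and lifted clear; the tool force read about 1 N, within noise.

**Last checks, from the overlaid wrist picture:**
- The catch plate matches level (0 rad), not the 0.13 rad it would show riding on the bolt, so the tooth should be in the second notch. I judged this from the picture only and did not push the bolt to test the lock.
- The bolt tab lies at the 26.5 mm mark.
- The bar sits at about 73 to 75 mm of lid travel.
- The bottles in the carrier, the bottle with the red cap, the beaker and the stopwatch all look upright and unmoved. I did not measure their positions.

**Readings that disagreed:**
- The deck's left edge showed about 3 mm farther out than the stated box size, so I left it out of the pose fit.
- The tool still read about 4 N upward just after the first 10 mm of lift. It was back to zero once fully clear.

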